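# Unload the air-tank test stand

## Robot

A 7-joint arm with a two-finger parallel gripper is mounted at the origin on the work surface. World frame = base frame: x ahead of the robot, y to its left, z up, the work surface at z = 0. Lengths are in m, angles in rad, forces in N, time in s.
With the tool pointing down it reaches from about 0.35 to 0.775 m from the base axis. Payload 3.1 kg.
Tool frame: the origin (TCP) lies on the front face of the gripper's body, between the roots of the fingers; the fingertips stand 73 mm ahead of it and the grasp point (between the pads) lies 54 mm ahead of it; z points along the fingers, y is the direction in which the jaws open and shut (so a half turn about z gives the same grasp; the last joint's range is limited). The gripper opens to 85 mm and grips with 20 to 120 N. Pads are 22 mm wide; open, the fingers measure 114 mm over their backs; the gripper's body (76 mm by 85 mm) begins 54 mm behind the grasp point. The pads swing forward as they close: fully open they stand 13 mm farther back than shut.
Start: joints at [1.199, 0.311, 0.014, 1.512, -0.004, 1.319, -0.027], TCP at [0.178, -0.52, 0.304] pointing down, gripper open.
Joint ranges: [-2.7, 2.7], [-0.3, 1.91], [-1.27, 1.3], [0.12, 2.57], [-1.44, 4.58], [0.2, 2.03], [-3.05, 3.05]. Speed limits (rad/s): [2.79, 2.79, 3.14, 3.14, 3.14, 3.14, 3.14].

## Interface

Orientations are given as a unit quaternion [x, y, z, w].
In Python, from bench import manip gives the robot as it stands. The module is installed in compiled form; this text tells all that it offers.
- The arm moves only by the tool play_rows, never from a script. Its arguments are lists of equal length, an entry for each row: "slide": the shift along the tool's x, y, z in m, a list of three; "rot": the turn, a rotation vector about the tool's x, y, z in rad, a list of three; "grip": the opening, from 0 (shut) to 1 (fully open). In form: {"slide": [[tx, ty, tz], ...], "rot": [[rx, ry, rz], ...], "grip": [grip, ...]}. A call has 1 to 10 rows; each row shifts and turns the commanded pose from where the row before left it, along the tool's axes as they then stand; what a row does not reach is not made up. A row lasts 1/12 s, in which the tool goes at most 41.7 mm and 7.16 degrees, less where a joint would pass 70% of its speed; a pose out of reach is approached as far as the arm can. A call with a gripper value outside its range is refused whole. The fingers move at their own pace and stop on an object; "force" is the grip in N (left out, the last holds). Time passes only in rows, so rows that do not move let the fingers close. It gives the time, the measured TCP pose, the force and the opening at its end, in the units of the state.
- manip.sense(): the state, without advancing time (a new reading comes with each control period).
- manip.get_image(name): name is "scene" or "top" or "wrist"; returns a dict with "pixels" (400x640x3 uint8, red, green, blue), "vertical_fov" (degrees; the focal length in pixels is half the picture's height over the tangent of half this angle, whatever the lens; pixels are square), "cx", "cy" (the principal point, pixels), "T" (4x4, takes a point from camera to world coordinates). Camera axes: x right, y up, looking along -z (the intrinsics and any distortion apply to the point x, -y, -z); pixel columns grow to the right and rows downward; lengths in m; the calibration is good to about 2 mm. A picture is of the moment at which its call begins. There is no depth.
- manip.sign_off(): hands the job in, once; it reports no verdict.
The state is a dict: "clock": time; "joint_positions": joint angles; "qd": joint speeds; "joint_efforts": joint torques, N m; "position": TCP position; "tool_rot": TCP orientation; "wrist_force": force on the tool from outside, world axes, zero at the start; "moment": the same for the moment, N m; "gripper_width": opening from 0.0 (shut) to 1.0 (fully open).
Only numpy, scipy, OpenCV 4.12 (cv2) and the standard library are available. Lean on these libraries where they do the work, as an engineer would, in place of code of your own. Each camera call takes 0.05 s, during which the arm holds its last target. There are 200 camera calls.

## Task

The pressure test is over: with the tanks still on the yellow test stand, press the red vent plunger fully down to its stop and hold it there for a moment. Then take the spanner off the plywood dispatch board and lay it in the red tool box, and after that lift every handled blue tank off the stand and set it down gently, upright, on the board, without dropping any or disturbing the other things around. When all the tanks stand on the board, press the green call plunger fully down to its stop, hold it for a moment, and let it come back up.

Things in the scene. Friction and masses are not known exactly. Their poses are not given: they have to be found in the camera images.
- stand: fixed test stand, a yellow platform with a flat black rubber top, 270 x 270 mm, 45 mm high, no rim. Origin: centre of its underside on the bench; its x and y run along its sides. It may be left or right of the robot
- board: fixed flat plywood dispatch board, 270 x 270 mm, 20 mm high, no rim, with darker edges on two sides. Origin: centre of its underside on the bench; x and y along its sides. It lies on the other side from the stand. Tanks must stand with their middle on it
- toolbox: fixed open red tool box, 230 mm (its x) by 130 mm (its y), 30 mm high, walls and floor 5 mm thick. Origin: centre of its underside on the bench
- console: fixed grey valve console between stand and board, 150 mm (its x) by 90 mm (its y) and 50 mm high, carrying the red plunger at its x = -35 mm (robot side) and the green plunger at x = +35 mm; the heads are round, 42 mm across, their crowns 108 mm above the bench when up. Origin: centre of its underside
- vent_top (a point): top centre of the red vent plunger's mushroom head (42 mm across, the flat crown about 28 mm); it moves down with the head
- vent (a joint): red vent plunger: 0 up, grows as it is pressed straight down, 0.025 m at its stop; spring force about 4 N at the top and 11 N at the stop; it springs back when let go; pressed beyond 0.022 for 0.2 s counts as fully down
- call_top (a point): top centre of the green call plunger's mushroom head (same as the red one)
- call (a joint): green call plunger: 0 up, 0.025 m at its stop, same spring and same depth as the red one
- spanner: spanner lying flat on the board, 183 mm long, 250 g: yellow grip sleeve 100 x 26 x 22 mm (length, width, height) from x = -85 to +15 mm; steel shank, then a head 44 mm wide, 14 mm high, ending at x = +98 mm; balances close to the origin. Origin: on the underside, x along its length towards the head
- tank_a: blue air tank (two to four present) on a heavy round dark foot 80 mm across and 12 mm high; body 62 mm across, its top 80 mm up; 0.3 to 0.65 kg; the black loop handle's straight round bar, 14 mm thick, 38 mm free, runs along the tank's x, its centre line 112 mm above the origin and 32 mm above the body; 119 mm overall. Origin: centre of the underside, z up. Starts on the stand
- tank_b: blue air tank (two to four present) on a heavy round dark foot 80 mm across and 12 mm high; body 62 mm across, its top 80 mm up; 0.3 to 0.65 kg; the black loop handle's straight round bar, 14 mm thick, 38 mm free, runs along the tank's x, its centre line 112 mm above the origin and 32 mm above the body; 119 mm overall. Origin: centre of the underside, z up. Starts on the stand
- tank_c: blue air tank (two to four present) on a heavy round dark foot 80 mm across and 12 mm high; body 62 mm across, its top 80 mm up; 0.3 to 0.65 kg; the black loop handle's straight round bar, 14 mm thick, 38 mm free, runs along the tank's x, its centre line 112 mm above the origin and 32 mm above the body; 119 mm overall. Origin: centre of the underside, z up. Starts on the stand
- tank_d: blue air tank (two to four present) on a heavy round dark foot 80 mm across and 12 mm high; body 62 mm across, its top 80 mm up; 0.3 to 0.65 kg; the black loop handle's straight round bar, 14 mm thick, 38 mm free, runs along the tank's x, its centre line 112 mm above the origin and 32 mm above the body; 119 mm overall. Origin: centre of the underside, z up. Starts on the stand
- oil: bystander: blue oil bottle, 56 mm across and 130 mm tall, near the robot on either side; leave alone. Origin: centre of its underside
- parts_bin: bystander: open brown carton, 80 x 100 x 60 mm, near the robot on either side; leave alone. Origin: centre of its underside
- motor: bystander: small grey electric motor lying on its foot, 130 mm long, 85 mm tall, beyond the work on the left; leave alone. Origin: centre of its underside
Not all that is in view belongs to the job. What is shaped like the tank_b but pink is not meant.

How it is judged:
By the outcome, as a careful person would: the job done as asked, in the order asked, and still so for the second after the job is handed in, with the robot touching nothing.
Of tank_a, tank_b, tank_c, tank_d only 2 to 4 are there at a start; the rules pass over those that are not, and their reading is None.
At some moment in a run one of tank_a, tank_b, tank_c, tank_d, spanner may be knocked a few centimetres aside while the robot is not near it.
It also fails if it takes over 210 s, if anything falls off the work surface, if the arm or the gripper's body presses on something with over 40 N, if the wrist force passes 120 N, or if a joint passes its speed limit or range.

## Working session

There is one attempt and no reset: what is moved stays moved. The work goes in short steps, Python scripts to look and compute and a tool call to move; the robot and the scene stay as the last step left them, time stands still between calls to the robot, and variables do not carry over. Pictures are saved under pics/ and viewed, about 12 in all and at most 16, crops included, and the job is handed in when it is done.

Besides the shell and the picture viewer there is one more tool, called as a command line: name --argument value ..., lists and objects as JSON in quotes. play_rows: Moves the arm, as the interface text tells. Its arguments: {"type":"object","properties":{"slide":{"type":"array"},"rot":{"type":"array"},"grip":{"type":"array"},"force":{"type":"number"}},"required":["slide","rot","grip"]}

```bash
mkdir -p pics
cat > h.py <<'E'
import numpy as np, cv2
from bench import manip
def shot(n,f=None):
    im=manip.get_image(n)
    if f: cv2.imwrite('pics/'+f,cv2.cvtColor(im['pixels'],cv2.COLOR_RGB2BGR))
    return im
def foc(im): return 200/np.tan(np.radians(im['vertical_fov'])/2)
def p2w(im,u,v,z):
    f=foc(im);T=np.array(im['T']);d=T[:3,:3]@np.array([(u-im['cx'])/f,-(v-im['cy'])/f,-1]);o=T[:3,3]
    return o+d*(z-o[2])/d[2]
def w2p(im,p):
    f=foc(im);T=np.array(im['T']);c=T[:3,:3].T@(np.array(p)-T[:3,3])
    return np.array([im['cx']+f*c[0]/-c[2],im['cy']-f*c[1]/-c[2]])
E
python3 - <<'E'
from h import *
np.set_printoptions(precision=4,suppress=True)
for n in('scene','top','wrist'):
    im=shot(n,n+'1.png'); print(n,{k:v for k,v in im.items() if k!='pixels'})
print(manip.sense())
a=[cv2.imread(f'pics/{n}1.png') for n in('scene','top')]
E
```

```text
scene {'vertical_fov': 45.63951955561747, 'cx': 312.2021968045329, 'cy': 196.24319363141493, 'T': array([[ 0.0307, -0.682 ,  0.7307,  1.4639],
       [ 0.9994,  0.0306, -0.0135, -0.0884],
       [-0.0131,  0.7307,  0.6826,  0.9618],
       [ 0.    ,  0.    ,  0.    ,  1.    ]])}
top {'vertical_fov': 51.053930431227016, 'cx': 314.4115007719204, 'cy': 196.16142521236011, 'T': array([[-0.014 ,  0.9982, -0.058 ,  0.4678],
       [-0.9993, -0.016 , -0.034 , -0.1011],
       [-0.0349,  0.0575,  0.9977,  1.2012],
       [ 0.    ,  0.    ,  0.    ,  1.    ]])}
wrist {'vertical_fov': 64.39042745614951, 'cx': 319.617460674516, 'cy': 205.4236144568802, 'T': array([[ 0.3233,  0.9058,  0.274 ,  0.2485],
       [-0.9463,  0.3099,  0.0919, -0.4964],
       [-0.0017, -0.2891,  0.9573,  0.3727],
       [ 0.    ,  0.    ,  0.    ,  1.    ]])}
{'clock': 0.15, 'joint_positions': array([ 1.1993,  0.3116,  0.014 ,  1.5127, -0.0044,  1.3192, -0.0272]), 'qd': array([ 0.0012, -0.0001,  0.0003, -0.0041, -0.0003, -0.0007, -0.0003]), 'joint_efforts': array([  0.0004, -38.027 ,   0.1463, -23.0847,   0.0123,   0.0097,
        -0.    ]), 'position': array([ 0.178 , -0.52  ,  0.3031]), 'tool_rot': array([ 0.9864,  0.1642, -0.0002, -0.0009]), 'wrist_force': array([ 0.6586, -0.2734, -0.0782]), 'moment': array([0.0305, 0.0324, 0.0786]), 'gripper_width': 1.0000340486676436}
```

View pics/top1.png

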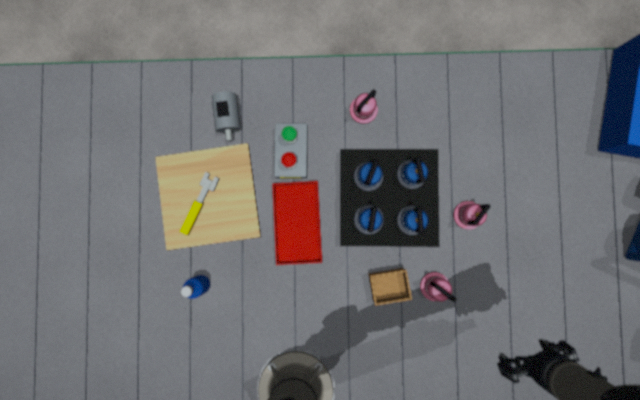

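View pics/scene1.png

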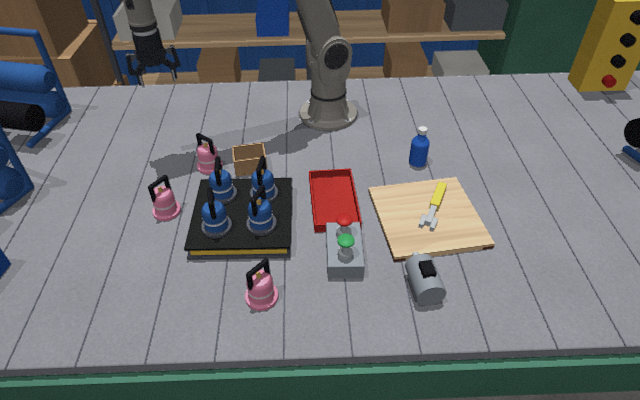

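Top view: four blue tanks on the black stand at about (369,175), (413,172), (369,219), (413,220). Pink decoys stand at (364,107), (470,214) and (436,287), all off the stand. The spanner runs from (188,228) to (209,180) on the board, the red plunger is at (289,159), the green at (289,133), and the toolbox at (298,222). I choose the four blue ones and check them in a crop.

Run:
```python
from h import *
np.set_printoptions(precision=3,suppress=True)
a=cv2.imread('pics/top1.png')[85:310,150:500]
cv2.imwrite('pics/c1.png',cv2.resize(a,None,fx=2.28,fy=2.28,interpolation=cv2.INTER_CUBIC))
im=shot('top')
for n,u,v,z in [('st',341,150,.045),('st',438,149,.045),('st',439,245,.045),('st',341,245,.045),('bd',155,157,.02),('bd',247,145,.02),('bd',259,237,.02),('bd',166,249,.02),('red',289,159,.108),('grn',289,133,.108),('tb',273,182,.03),('tb',318,180,.03),('tb',322,262,.03),('tb',277,264,.03),('oil',186,291,.13)]: print(n,p2w(im,u,v,z))
s=shot('scene');
for n,u,v,z in [('st',190,247,.045),('st',293,248,.045),('bd',369,188,.02),('bd',461,180,.02),('bd',491,243,.02),('red',343,220,.108),('grn',345,241,.108),]: print(n,p2w(s,u,v,z))
```

```text
st [ 0.662 -0.137  0.045]
st [ 0.66  -0.404  0.045]
st [ 0.397 -0.399  0.045]
st [ 0.4   -0.133  0.045]
bd [0.657 0.397 0.02 ]
bd [0.686 0.13  0.02 ]
bd [0.424 0.097 0.02 ]
bd [0.393 0.363 0.02 ]
red [0.631 0.002 0.108]
grn [0.7   0.001 0.108]
tb [0.578 0.055 0.03 ]
tb [ 0.581 -0.072  0.03 ]
tb [ 0.353 -0.08   0.03 ]
tb [0.348 0.046 0.03 ]
oil [0.292 0.267 0.13 ]
st [ 0.658 -0.387  0.045]
st [ 0.672 -0.125  0.045]
bd [0.428 0.099 0.02 ]
bd [0.404 0.378 0.02 ]
bd [0.655 0.391 0.02 ]
red [0.64  0.003 0.108]
grn [0.71  0.002 0.108]
```

View pics/c1.png

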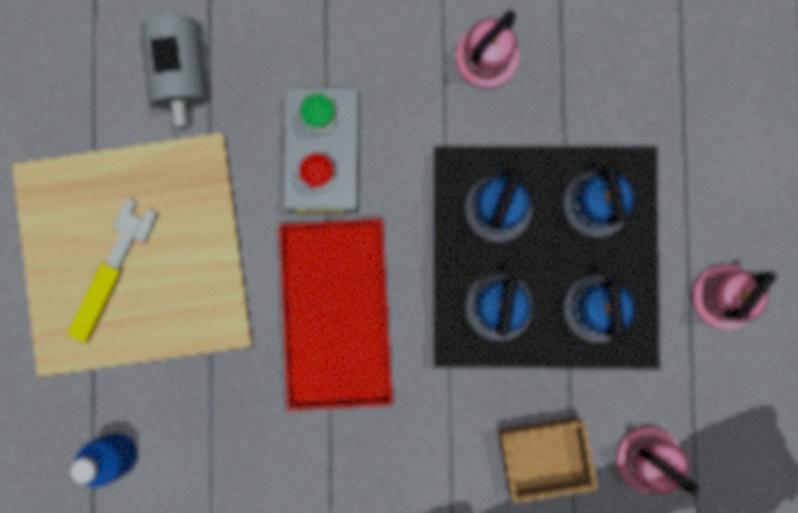

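The crop confirms four blue tanks on the stand, with every pink one off it. I'm heading to the red plunger with the fingers shut.

play_rows --slide '[[0, 0, 0], [0, 0, 0], [0, 0, 0], [0.022, -0.026, 0], [0.023, -0.026, 0], [0.023, -0.026, 0], [0.023, -0.026, 0], [0.023, -0.026, 0], [0.023, -0.026, 0], [0.023, -0.026, 0]]' --rot '[[0, 0, 0.11], [0, 0, 0.11], [0, 0, 0.11], [0, 0, 0], [0, 0, 0], [0, 0, 0], [0, 0, 0], [0, 0, 0], [0, 0, 0], [0, 0, 0]]' --grip '[0, 0, 0, 0, 0, 0, 0, 0, 0, 0]' --force 40

```text
clock: 1.08
position: [0.3389, -0.3369, 0.3039]
tool_rot: [1.0, -0.0, 0.0, 0.0]
wrist_force: [0.7, -0.8, -0.4]
gripper_width: 0.001
```

play_rows --slide '[[0.023, -0.026, 0], [0.023, -0.026, 0], [0.023, -0.026, 0], [0.023, -0.026, 0], [0.023, -0.026, 0], [0.023, -0.026, 0], [0.023, -0.026, 0], [0.023, -0.026, 0], [0.023, -0.026, 0], [0.023, -0.026, 0]]' --rot '[[0, 0, 0], [0, 0, 0], [0, 0, 0], [0, 0, 0], [0, 0, 0], [0, 0, 0], [0, 0, 0], [0, 0, 0], [0, 0, 0], [0, 0, 0]]' --grip '[0, 0, 0, 0, 0, 0, 0, 0, 0, 0]'

```text
clock: 1.92
position: [0.569, -0.0771, 0.3038]
tool_rot: [1.0, -0.0, -0.0, 0.0]
wrist_force: [-0.8, -1.5, 0.7]
gripper_width: -0.001
```

play_rows --slide '[[0.023, -0.026, 0], [0.023, -0.027, 0], [0.018, -0.026, 0], [0, 0, 0.03], [0, 0, 0.03], [0, 0, 0], [0, 0, 0], [0, 0, 0]]' --rot '[[0, 0, 0], [0, 0, 0], [0, 0, 0], [0, 0, 0], [0, 0, 0], [0, 0, 0], [0, 0, 0], [0, 0, 0]]' --grip '[0, 0, 0, 0, 0, 0, 0, 0]'

```text
clock: 2.58
position: [0.6328, -0.0, 0.2453]
tool_rot: [1.0, -0.001, 0.001, 0.0]
wrist_force: [0.0, 0.5, 0.4]
gripper_width: 0.001
```

Run:
```python
from h import *
np.set_printoptions(precision=4,suppress=True)
im=shot('wrist','w1.png'); s=manip.sense(); print(s['position'],s['tool_rot'],s['joint_positions'],s['wrist_force'])
print(w2p(im,[.633,.002,.108]),w2p(im,[s['position'][0],s['position'][1],.108]),im['T'])
```

```text
[0.6332 0.     0.2462] [ 1.     -0.0007  0.0019  0.    ] [ 0.1744  0.5353 -0.316   1.3472  0.1666  1.281  -1.7193] [-0.5119 -0.0185  1.0291]
[316.1289 222.0228] [318.9958 221.6873] [[-0.002   0.9579  0.2871  0.7071]
 [-1.     -0.002  -0.0001 -0.0004]
 [ 0.0005 -0.2871  0.9579  0.3152]
 [ 0.      0.      0.      1.    ]]
```

View pics/w1.png

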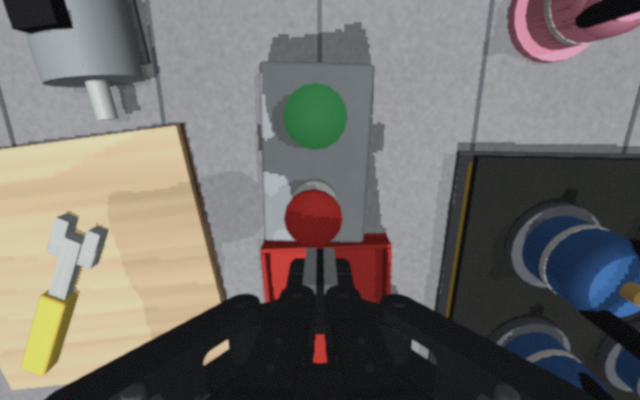

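The red head sits at (313,217) px, about 4 mm ahead of the fingers and 3 mm to the left. I'll correct for that and press.

play_rows --slide '[[0.004, -0.003, 0.02], [0, 0, 0.02], [0, 0, 0.015], [0, 0, 0.008], [0, 0, 0.006], [0, 0, 0.006], [0, 0, 0.006], [0, 0, 0.003], [0, 0, 0], [0, 0, 0]]' --rot '[[0, 0, 0], [0, 0, 0], [0, 0, 0], [0, 0, 0], [0, 0, 0], [0, 0, 0], [0, 0, 0], [0, 0, 0], [0, 0, 0], [0, 0, 0]]' --grip '[0, 0, 0, 0, 0, 0, 0, 0, 0, 0]'

```text
clock: 3.47
position: [0.6366, 0.0031, 0.163]
tool_rot: [1.0, -0.0, 0.001, 0.0]
wrist_force: [-4.5, -0.6, 8.1]
gripper_width: -0.002
```

play_rows --slide '[[0, 0, 0.003], [0, 0, 0.003], [0, 0, 0.002], [0, 0, 0.001], [0, 0, 0], [0, 0, 0]]' --rot '[[0, 0, 0], [0, 0, 0], [0, 0, 0], [0, 0, 0], [0, 0, 0], [0, 0, 0]]' --grip '[0, 0, 0, 0, 0, 0]'

```text
clock: 3.97
position: [0.6367, 0.0032, 0.1555]
tool_rot: [1.0, -0.0, 0.001, 0.001]
wrist_force: [-6.5, -1.4, 12.2]
gripper_width: 0.002
```

play_rows --slide '[[0, 0, 0.002], [0, 0, 0.002], [0, 0, 0], [0, 0, 0], [0, 0, 0], [0, 0, 0]]' --rot '[[0, 0, 0], [0, 0, 0], [0, 0, 0], [0, 0, 0], [0, 0, 0], [0, 0, 0]]' --grip '[0, 0, 0, 0, 0, 0]'

```text
clock: 4.47
position: [0.6368, 0.0032, 0.1552]
tool_rot: [1.0, -0.0, 0.002, 0.001]
wrist_force: [-12.5, -1.6, 28.1]
gripper_width: -0.006
```

Force jumped to 28 N with no further travel, so the plunger is at its stop and held. I'm releasing it and moving to the spanner.

play_rows --slide '[[0, 0, -0.02], [0, 0, -0.04], [0, 0, -0.04], [0, 0, -0.04], [-0.01, -0.035, 0], [-0.01, -0.035, 0], [-0.01, -0.035, 0], [-0.01, -0.035, 0], [-0.01, -0.035, 0], [-0.01, -0.035, 0]]' --rot '[[0, 0, 0], [0, 0, 0], [0, 0, 0], [0, 0, 0], [0, 0, 0], [0, 0, 0], [0, 0, 0], [0, 0, 0], [0, 0, 0], [0, 0, 0]]' --grip '[0, 0, 0, 0, 1, 1, 1, 1, 1, 1]'

```text
clock: 5.3
position: [0.5763, 0.2153, 0.2888]
tool_rot: [1.0, -0.0, 0.002, -0.001]
wrist_force: [0.9, 1.1, 0.9]
gripper_width: 0.846
```

Run:
```python
from h import *
np.set_printoptions(precision=4,suppress=True)
im=shot('top'); hsv=cv2.cvtColor(im['pixels'],cv2.COLOR_RGB2HSV)
m=cv2.inRange(hsv,(24,170,120),(34,255,255)); m[:,:150]=0;m[:,265:]=0
ys,xs=np.nonzero(m); print(len(xs),xs.min(),xs.max(),ys.min(),ys.max())
r=cv2.minAreaRect(np.c_[xs,ys].astype(np.float32)); print(r)
P=np.array([p2w(im,u,v,.042)[:2] for u,v in cv2.boxPoints(r)]);print(P)
# coarse tanks: body-top blue
b=cv2.inRange(hsv,(100,130,60),(120,255,255)); n,l,st,c=cv2.connectedComponentsWithStats(b)
for i in range(1,n):
    if st[i,4]>80: print(st[i],c[i],p2w(im,*c[i],.125)[:2])
s=manip.sense();print(s['position'])
```

```text
280 183 202 201 232
((191.40003967285156, 216.2000274658203), (9.838699340820312, 31.304948806762695), 26.56505012512207)
[[0.4522 0.3153]
 [0.5299 0.276 ]
 [0.5172 0.2511]
 [0.4396 0.2904]]
[ 599   46   41  112 2971] [622.6388 109.8364] [ 0.7375 -0.8508]
[359 163  13  20 166] [364.2831 171.9277] [ 0.5908 -0.1937]
[403 162  16  21 229] [410.4891 172.6245] [ 0.5869 -0.3116]
[421 162   8  17  87] [424.2184 169.7011] [ 0.5938 -0.3467]
[370 166  12  20 143] [376.1329 175.5524] [ 0.5809 -0.2238]
[359 209  12  20 176] [364.75   218.1193] [ 0.4721 -0.1924]
[373 211  10  19 124] [377.3306 220.1694] [ 0.4664 -0.2243]
[403 210  15  21 221] [410.4706 220.2172] [ 0.4651 -0.3083]
[422 211   7  18  92] [424.5652 219.3696] [ 0.4668 -0.3439]
[0.5717 0.2268 0.2891]
```

play_rows --slide '[[-0.027, -0.016, 0], [-0.027, -0.016, 0], [-0.027, -0.016, 0], [-0.027, -0.016, 0], [0, 0, 0], [0, 0, 0], [0, 0, 0], [0, 0, 0], [0, 0, 0], [0, 0, 0]]' --rot '[[0, 0, 0], [0, 0, 0], [0, 0, 0], [0, 0, 0], [0, 0, 0.117], [0, 0, 0.117], [0, 0, 0.117], [0, 0, 0.117], [0, 0, 0], [0, 0, 0]]' --grip '[1, 1, 1, 1, 1, 1, 1, 1, 1, 1]'

```text
clock: 6.18
position: [0.4688, 0.2778, 0.2881]
tool_rot: [0.973, -0.231, 0.001, -0.001]
wrist_force: [-0.1, -0.0, 0.7]
gripper_width: 0.997
```

Run:
```python
from h import *
np.set_printoptions(precision=4,suppress=True)
im=shot('wrist','w2.png'); s=manip.sense();print(s['position'],s['tool_rot'])
hsv=cv2.cvtColor(im['pixels'],cv2.COLOR_RGB2HSV)
m=cv2.inRange(hsv,(24,150,100),(34,255,255)); n,l,st,c=cv2.connectedComponentsWithStats(m); i=1+st[1:,4].argmax();print(st[i])
ys,xs=np.nonzero(l==i);r=cv2.minAreaRect(np.c_[xs,ys].astype(np.float32)); print(r)
print(np.array([p2w(im,u,v,.040)[:2] for u,v in cv2.boxPoints(r)]))
```

```text
[0.4687 0.2778 0.2878] [ 0.973  -0.2306  0.0008 -0.0007]
[293 128  25  44 980]
((305.0, 149.5), (43.0, 24.0), 90.0)
[[0.5322 0.2756]
 [0.5217 0.2547]
 [0.484  0.2738]
 [0.4949 0.2955]]
```

View pics/w2.png

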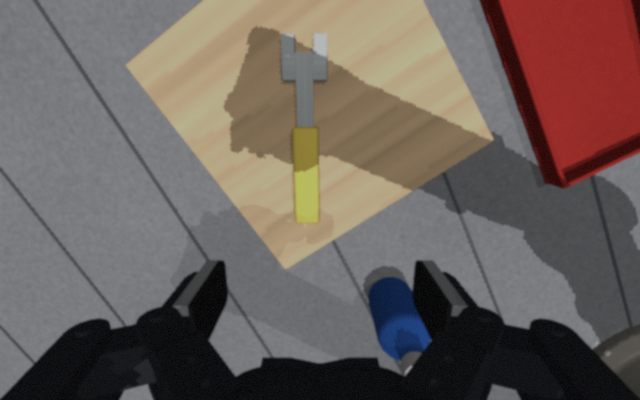

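The spanner lies along the tool x axis, with its sleeve from (305,127) to (307,222) px. I'll go down and grip it just behind its sleeve front.

play_rows --slide '[[0.0175, -0.0075, 0], [0.017, -0.0075, 0], [0, 0, 0.035], [0, 0, 0.035], [0, 0, 0.035], [0, 0, 0.035], [0, 0, 0.03], [0, 0, 0.015], [0, 0, 0.007], [0, 0, 0]]' --rot '[[0, 0, 0], [0, 0, 0], [0, 0, 0], [0, 0, 0], [0, 0, 0], [0, 0, 0], [0, 0, 0], [0, 0, 0], [0, 0, 0], [0, 0, 0]]' --grip '[0.7, 0.7, 0.6, 0.6, 0.6, 0.6, 0.6, 0.6, 0.6, 0.6]'

```text
clock: 7.07
position: [0.5051, 0.2748, 0.0933]
tool_rot: [0.973, -0.231, -0.001, 0.001]
wrist_force: [0.7, 0.8, 0.2]
gripper_width: 0.599
```

play_rows --slide '[[0, 0, 0.001], [0, 0, 0], [0, 0, 0], [0, 0, 0], [0, 0, 0], [0, 0, 0], [0, 0, 0], [0, 0, 0], [0, 0, 0], [0, 0, 0]]' --rot '[[0, 0, 0], [0, 0, 0], [0, 0, 0], [0, 0, 0], [0, 0, 0], [0, 0, 0], [0, 0, 0], [0, 0, 0], [0, 0, 0], [0, 0, 0]]' --grip '[0.6, 0, 0, 0, 0, 0, 0, 0, 0, 0]' --force 50

```text
clock: 7.9
position: [0.507, 0.2762, 0.0959]
tool_rot: [0.973, -0.232, 0.002, -0.001]
wrist_force: [-0.7, -0.8, 6.3]
gripper_width: 0.29
```

play_rows --slide '[[0, 0, -0.01], [0, 0, -0.02], [0, 0, -0.03], [0, 0, -0.03], [0, 0, -0.03], [0, 0, -0.03], [0, 0, -0.02], [0, 0, 0], [0, 0, 0]]' --rot '[[0, 0, 0], [0, 0, 0], [0, 0, 0], [0, 0, 0], [0, 0, 0], [0, 0, 0], [0, 0, 0], [0, 0, 0], [0, 0, 0]]' --grip '[0, 0, 0, 0, 0, 0, 0, 0, 0]'

```text
clock: 8.65
position: [0.5058, 0.2755, 0.2647]
tool_rot: [0.973, -0.232, 0.001, -0.001]
wrist_force: [-0.4, -0.3, -3.2]
gripper_width: 0.296
```

Run:
```python
from h import *
np.set_printoptions(precision=4,suppress=True)
im=shot('wrist','w3.png'); s=manip.sense();print(s['position'],s['tool_rot'],s['wrist_force'],s['moment'],s['gripper_width'])
```

```text
[0.5051 0.2749 0.2629] [ 0.9727 -0.2319 -0.0008  0.0008] [ 0.5906 -0.0215 -3.4543] [0.0197 0.0225 0.0137] 0.29188105729952657
```

View pics/w3.png

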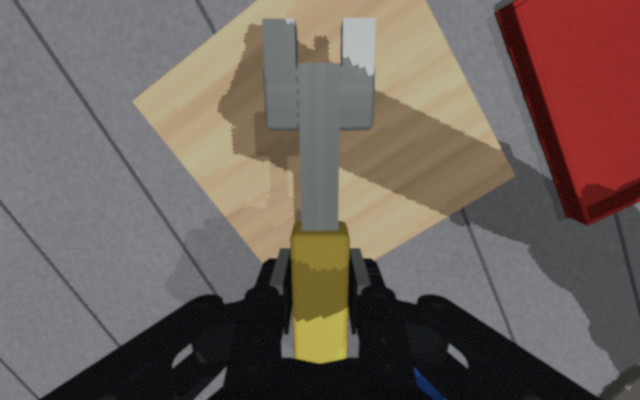

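Gripped on the sleeve, level, about 3.3 N hanging. I'm turning it and carrying it over the box.

play_rows --slide '[[0, 0, 0], [0, 0, 0], [0, 0, 0], [0, 0, 0], [0, 0, 0], [-0.0066, 0.0286, 0], [-0.0066, 0.0286, 0], [-0.0066, 0.0286, 0], [-0.0066, 0.0286, 0], [-0.0066, 0.0286, 0]]' --rot '[[0, 0, -0.1], [0, 0, -0.1], [0, 0, -0.1], [0, 0, -0.1], [0, 0, -0.103], [0, 0, 0], [0, 0, 0], [0, 0, 0], [0, 0, 0], [0, 0, 0]]' --grip '[0, 0, 0, 0, 0, 0, 0, 0, 0, 0]'

```text
clock: 9.53
position: [0.4758, 0.1294, 0.2611]
tool_rot: [1.0, 0.018, -0.003, 0.001]
wrist_force: [0.3, -0.4, -3.1]
gripper_width: 0.29
```

play_rows --slide '[[-0.0066, 0.0286, 0], [-0.0066, 0.0286, 0], [-0.0066, 0.0286, 0], [-0.0066, 0.0286, 0], [-0.0066, 0.0286, 0], [0, 0, 0.03], [0, 0, 0.03], [0, 0, 0.03], [0, 0, 0], [0, 0, 0]]' --rot '[[0, 0, 0], [0, 0, 0], [0, 0, 0], [0, 0, 0], [0, 0, 0], [0, 0, 0], [0, 0, 0], [0, 0, 0], [0, 0, 0], [0, 0, 0]]' --grip '[0, 0, 0, 0, 0, 0, 0, 0, 0, 0]'

```text
clock: 10.37
position: [0.447, -0.0128, 0.1713]
tool_rot: [1.0, 0.018, -0.004, -0.0]
wrist_force: [1.5, -0.3, -2.1]
gripper_width: 0.291
```

Run:
```python
from h import *
np.set_printoptions(precision=4,suppress=True)
im=shot('wrist','w4.png'); s=manip.sense();print(s['position'],s['tool_rot'],s['wrist_force'],s['gripper_width'])
```

```text
[ 0.4491 -0.0126  0.1733] [ 0.9998  0.0176 -0.0014 -0.0002] [ 1.0331  0.2662 -1.409 ] 0.28789156346250167
```

View pics/w4.png

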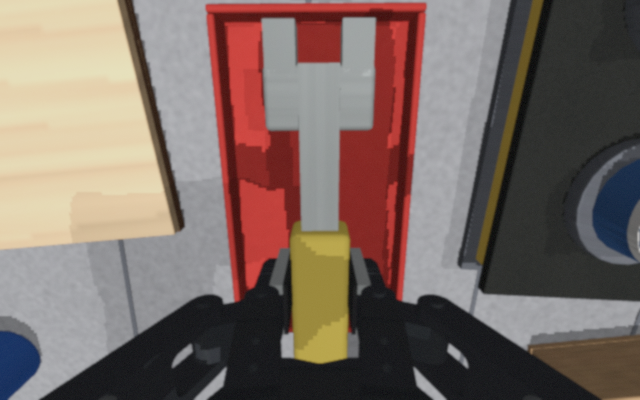

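The spanner is aligned inside the box walls. Lowering it, with a force check near the floor.

play_rows --slide '[[0, 0, 0.025], [0, 0, 0.025], [0, 0, 0.02], [0, 0, 0.01], [0, 0, 0.006], [0, 0, 0.003], [0, 0, 0.002], [0, 0, 0], [0, 0, 0]]' --rot '[[0, 0, 0], [0, 0, 0], [0, 0, 0], [0, 0, 0], [0, 0, 0], [0, 0, 0], [0, 0, 0], [0, 0, 0], [0, 0, 0]]' --grip '[0, 0, 0, 0, 0, 0, 0, 0, 0]'

```text
clock: 11.17
position: [0.4507, -0.0127, 0.0838]
tool_rot: [1.0, 0.017, 0.001, 0.0]
wrist_force: [-0.3, -0.4, -2.9]
gripper_width: 0.292
```

play_rows --slide '[[0, 0, 0.001], [0, 0, 0.0015], [0, 0, 0], [0, 0, 0]]' --rot '[[0, 0, 0], [0, 0, 0], [0, 0, 0], [0, 0, 0]]' --grip '[0, 0, 0, 0]'

```text
clock: 11.5
position: [0.4505, -0.0128, 0.0809]
tool_rot: [1.0, 0.017, 0.001, 0.0]
wrist_force: [0.5, 0.2, 0.2]
gripper_width: 0.293
```

Contact. I'm releasing, rising, and going to look at the tanks from above.

play_rows --slide '[[0, 0, 0], [0, 0, 0], [0, 0, 0], [0, 0, -0.02], [0, 0, -0.04], [0, 0, -0.04], [0, 0, -0.04], [0, 0, -0.04], [0, 0, -0.04], [0, 0, -0.04]]' --rot '[[0, 0, 0], [0, 0, 0], [0, 0, 0], [0, 0, 0], [0, 0, 0], [0, 0, 0], [0, 0, 0], [0, 0, 0], [0, 0, 0], [0, 0, 0.035]]' --grip '[0.55, 0.55, 0.55, 0.55, 0.55, 0.55, 0.55, 0.55, 0.55, 0.55]'

```text
clock: 12.33
position: [0.4492, -0.0126, 0.3426]
tool_rot: [1.0, -0.0, 0.0, 0.0]
wrist_force: [1.0, 0.8, -0.5]
gripper_width: 0.553
```

play_rows --slide '[[0.003, 0.032, 0], [0.003, 0.032, 0], [0.003, 0.032, 0], [0.003, 0.032, 0], [0.003, 0.032, 0], [0.003, 0.032, 0], [0.003, 0.032, 0], [0.003, 0.032, 0], [0, 0, 0], [0, 0, 0]]' --rot '[[0, 0, 0], [0, 0, 0], [0, 0, 0], [0, 0, 0], [0, 0, 0], [0, 0, 0], [0, 0, 0], [0, 0, 0], [0, 0, 0], [0, 0, 0]]' --grip '[0.55, 0.55, 0.55, 0.55, 0.55, 0.55, 0.55, 0.55, 0.55, 0.55]'

```text
clock: 13.17
position: [0.4729, -0.2711, 0.3396]
tool_rot: [1.0, -0.003, -0.001, -0.0]
wrist_force: [0.2, 0.9, -0.5]
gripper_width: 0.547
```

Run:
```python
from h import *
im=shot('wrist','w5.png'); shot('top','t5.png'); np.savez('w5.npz',**im); print(manip.sense()['position'],manip.sense()['tool_rot'],manip.sense()['joint_positions'])
```

```text
[ 0.47398368 -0.26750584  0.34013547] [ 9.99999540e-01  5.34969923e-04 -1.23734586e-04 -7.86797467e-04] [ 0.56798951  0.28761837 -0.11143114  1.45563412  0.03069214  1.40102941
 -1.11384181]
```

play_rows --slide '[[-0.03, 0, 0], [-0.03, 0, 0], [-0.03, 0, 0], [-0.02, 0, 0], [0, 0, 0], [0, 0, 0], [0, 0, 0]]' --rot '[[0, 0, 0], [0, 0, 0], [0, 0, 0], [0, 0, 0], [0, 0, 0], [0, 0, 0], [0, 0, 0]]' --grip '[0.55, 0.55, 0.55, 0.55, 0.55, 0.55, 0.55]'

```text
clock: 13.85
position: [0.3649, -0.2673, 0.3408]
tool_rot: [1.0, 0.001, 0.001, 0.0]
wrist_force: [0.6, -0.4, -0.2]
gripper_width: 0.548
```

Run:
```python
from h import *
im=shot('wrist','w6.png'); np.savez('w6.npz',**im); print(manip.sense()['position'],manip.sense()['tool_rot'])
a,b,t=[cv2.imread(f'pics/{n}.png') for n in('w5','w6','t5')]
cv2.imwrite('pics/m1.png',np.vstack([np.hstack([a[:250,80:480],b[:250,80:480]]),np.hstack([cv2.resize(t[100:275,150:500],None,fx=2,fy=2),np.zeros((350,100,3),np.uint8)])]))
```

```text
[ 0.36514647 -0.26745791  0.3406255 ] [ 9.99998650e-01  1.52567628e-03  6.10520106e-04 -2.11816941e-05]
```

View pics/m1.png

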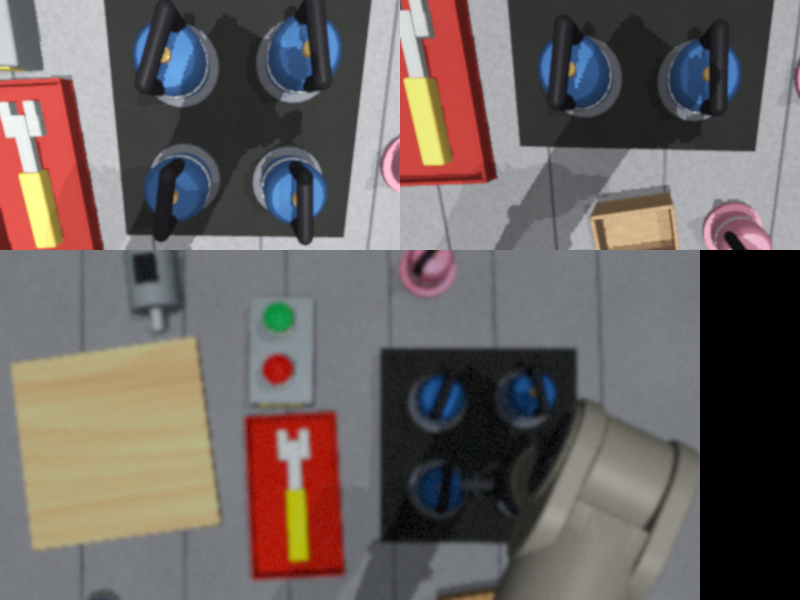

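All four tanks stand on the stand (handles at about (238,45), (395,45), (248,200), (384,203) in w5), and the spanner lies in the box. Now the handle poses.

Run:
```python
from h import *
np.set_printoptions(precision=4,suppress=True)
for f,L in (('w5',dict(FL=((248,5),(229,85)),FR=((397,5),(400,83)),NL=((252,165),(243,235)),NR=((382,168),(385,238)))),('w6',dict(NL=((243,20),(238,105)),NR=((399,25),(397,110))))):
    im=np.load(f+'.npz')
    for n,(a,b) in L.items():
        P,Q=p2w(im,*a,.157)[:2],p2w(im,*b,.157)[:2]; d=P-Q
        print(f,n,(P+Q)/2,'len',np.hypot(*d),'yaw',np.arctan2(d[1],d[0]))
    # foot ring check via base ellipse at z .045+.012 left as is
```

```text
w5 FL [ 0.591  -0.2134] len 0.0551045728943714 yaw -0.33007415070598484
w5 FR [ 0.5911 -0.3289] len 0.051176810448347924 yaw 0.10831576332791086
w5 NL [ 0.4749 -0.2117] len 0.061222988996133085 yaw -0.19309709990460092
w5 NR [ 0.4717 -0.3244] len 0.06080384145169666 yaw 0.09340506651368839
w6 NL [ 0.4716 -0.2091] len 0.05803553914124963 yaw -0.13245800556433213
w6 NR [ 0.4685 -0.3253] len 0.05806247574126747 yaw 0.047603063904835645
```

play_rows --slide '[[0.0323, -0.0077, 0], [0.0323, -0.0077, 0], [0.0323, -0.0077, 0], [0.0323, -0.0077, 0], [0.0323, -0.0077, 0], [0.0323, -0.0077, 0], [0.0323, -0.0077, 0], [0, 0, 0], [0, 0, 0], [0, 0, 0]]' --rot '[[0, 0, 0], [0, 0, 0], [0, 0, 0], [0, 0, 0], [0, 0, 0], [0, 0, 0], [0, 0, 0], [0, 0, 0.11], [0, 0, 0.11], [0, 0, 0.11]]' --grip '[0.55, 0.55, 0.55, 0.55, 0.55, 0.55, 0.55, 0.55, 0.55, 0.55]'

```text
clock: 14.73
position: [0.5919, -0.2128, 0.3387]
tool_rot: [0.986, -0.165, -0.001, -0.001]
wrist_force: [-0.2, -0.3, 0.3]
gripper_width: 0.549
```

play_rows --slide '[[0, 0, 0.025], [0, 0, 0.025], [0, 0, 0], [0, 0, 0], [0, 0, 0]]' --rot '[[0, 0, 0], [0, 0, 0], [0, 0, 0], [0, 0, 0], [0, 0, 0]]' --grip '[0.55, 0.55, 0.55, 0.55, 0.55]'

```text
clock: 15.15
position: [0.591, -0.2143, 0.2913]
tool_rot: [0.987, -0.164, 0.001, -0.0]
wrist_force: [-0.3, -0.4, -0.1]
gripper_width: 0.55
```

Run:
```python
from h import *
im=shot('wrist','w7.png'); print(manip.sense()['position'],manip.sense()['tool_rot'])
```

```text
[ 0.59113133 -0.21458578  0.29207038] [ 9.86473718e-01 -1.63912217e-01  1.54471249e-03  4.77197903e-05]
```

View pics/w7.png

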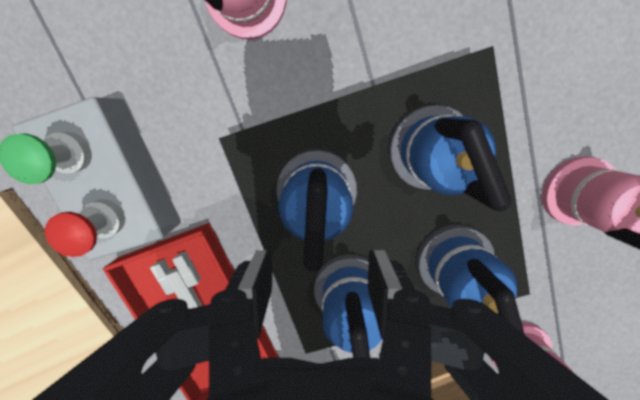

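The bar lies at (317,172)–(314,265), centred and aligned between the fingers. Descending and gripping.

play_rows --slide '[[0, 0, 0.03], [0, 0, 0.03], [0, 0, 0.014], [0, 0, 0.007], [0, 0, 0], [0, 0, 0]]' --rot '[[0, 0, 0], [0, 0, 0], [0, 0, 0], [0, 0, 0], [0, 0, 0], [0, 0, 0]]' --grip '[0.55, 0.55, 0.55, 0.55, 0.55, 0.55]'

```text
clock: 15.7
position: [0.591, -0.2151, 0.2111]
tool_rot: [0.986, -0.164, 0.002, 0.0]
wrist_force: [-0.2, -0.4, -0.4]
gripper_width: 0.547
```

play_rows --slide '[[0, 0, 0], [0, 0, 0], [0, 0, 0], [0, 0, 0], [0, 0, 0], [0, 0, 0], [0, 0, 0], [0, 0, 0]]' --rot '[[0, 0, 0], [0, 0, 0], [0, 0, 0], [0, 0, 0], [0, 0, 0], [0, 0, 0], [0, 0, 0], [0, 0, 0]]' --grip '[0, 0, 0, 0, 0, 0, 0, 0]' --force 70

```text
clock: 16.37
position: [0.5911, -0.2136, 0.2112]
tool_rot: [0.987, -0.164, 0.002, -0.001]
wrist_force: [-0.4, 2.5, 5.1]
gripper_width: 0.138
```

play_rows --slide '[[0, 0, -0.005], [0, 0, -0.01], [0, 0, -0.015], [0, 0, -0.02], [0, 0, -0.025], [0, 0, -0.025], [0, 0, -0.025], [0, 0, -0.02], [0, 0, -0.005], [0, 0, 0]]' --rot '[[0, 0, 0], [0, 0, 0], [0, 0, 0], [0, 0, 0], [0, 0, 0], [0, 0, 0], [0, 0, 0], [0, 0, 0], [0, 0, 0], [0, 0, 0]]' --grip '[0, 0, 0, 0, 0, 0, 0, 0, 0, 0]'

```text
clock: 17.2
position: [0.5901, -0.2157, 0.3606]
tool_rot: [0.986, -0.165, 0.001, 0.001]
wrist_force: [0.8, 0.6, -6.2]
gripper_width: 0.137
```

play_rows --slide '[[0, 0, 0], [0, 0, 0], [0, 0, 0], [0.001, -0.02, 0], [0.001, -0.034, 0], [0.001, -0.036, 0], [0.001, -0.036, 0], [0.001, -0.036, 0], [0.001, -0.036, 0], [0, -0.036, 0]]' --rot '[[0, 0, -0.11], [0, 0, -0.11], [0, 0, -0.11], [0, 0, 0], [0, 0, 0], [0, 0, 0], [0, 0, 0], [0, 0, 0], [0, 0, 0], [0, 0, 0]]' --grip '[0, 0, 0, 0, 0, 0, 0, 0, 0, 0]'

```text
clock: 18.03
position: [0.5948, 0.0202, 0.3562]
tool_rot: [1.0, -0.0, -0.003, 0.001]
wrist_force: [1.0, -0.5, -5.8]
gripper_width: 0.138
```

play_rows --slide '[[0.001, -0.036, 0], [0.001, -0.036, 0], [0, -0.036, 0], [0, -0.036, 0], [0, -0.036, 0], [0, -0.036, 0], [0, -0.034, 0], [0, -0.026, 0], [0, -0.015, 0], [0, -0.007, 0]]' --rot '[[0, 0, 0], [0, 0, 0], [0, 0, 0], [0, 0, 0], [0, 0, 0], [0, 0, 0], [0, 0, 0], [0, 0, 0], [0, 0, 0], [0, 0, 0]]' --grip '[0, 0, 0, 0, 0, 0, 0, 0, 0, 0]'

```text
clock: 18.87
position: [0.5958, 0.321, 0.3553]
tool_rot: [1.0, 0.003, -0.003, 0.0]
wrist_force: [-0.5, 0.4, -5.1]
gripper_width: 0.135
```

play_rows --slide '[[0, 0, 0], [0, 0, 0.02], [0, 0, 0.035], [0, 0, 0.035], [0, 0, 0.035], [0, 0, 0.02], [0, 0, 0.01], [0, 0, 0.007], [0, 0, 0.003], [0, 0, 0]]' --rot '[[0, 0, 0], [0, 0, 0], [0, 0, 0], [0, 0, 0], [0, 0, 0], [0, 0, 0], [0, 0, 0], [0, 0, 0], [0, 0, 0], [0, 0, 0]]' --grip '[0, 0, 0, 0, 0, 0, 0, 0, 0, 0]'

```text
clock: 19.7
position: [0.5988, 0.3166, 0.1952]
tool_rot: [1.0, -0.001, 0.001, -0.0]
wrist_force: [-0.9, 0.4, -5.3]
gripper_width: 0.14
```

play_rows --slide '[[0, 0, 0.003], [0, 0, 0.002], [0, 0, 0.0015], [0, 0, 0.001], [0, 0, 0.001], [0, 0, 0], [0, 0, 0]]' --rot '[[0, 0, 0], [0, 0, 0], [0, 0, 0], [0, 0, 0], [0, 0, 0], [0, 0, 0], [0, 0, 0]]' --grip '[0, 0, 0, 0, 0, 0, 0]'

```text
clock: 20.28
position: [0.5982, 0.3177, 0.1866]
tool_rot: [1.0, 0.0, 0.001, -0.001]
wrist_force: [0.1, 1.2, -3.9]
gripper_width: 0.139
```

Contact is starting. I'll go another 1 mm, release slowly and rise.

play_rows --slide '[[0, 0, 0.001], [0, 0, 0.0005], [0, 0, 0], [0, 0, 0]]' --rot '[[0, 0, 0], [0, 0, 0], [0, 0, 0], [0, 0, 0]]' --grip '[0, 0, 0, 0]'

```text
clock: 20.62
position: [0.5984, 0.3186, 0.1862]
tool_rot: [1.0, 0.0, 0.001, -0.001]
wrist_force: [-0.9, 2.4, 4.3]
gripper_width: 0.139
```

play_rows --slide '[[0, 0, 0], [0, 0, 0], [0, 0, 0], [0, 0, 0], [0, 0, -0.01], [0, 0, -0.03], [0, 0, -0.04], [0, 0, -0.04], [0, 0, -0.035], [0, 0, 0]]' --rot '[[0, 0, 0], [0, 0, 0], [0, 0, 0], [0, 0, 0], [0, 0, 0], [0, 0, 0], [0, 0, 0], [0, 0, 0], [0, 0, 0], [0, 0, 0]]' --grip '[0.25, 0.5, 0.5, 0.5, 0.5, 0.5, 0.5, 0.5, 0.5, 0.5]'

```text
clock: 21.45
position: [0.6001, 0.3187, 0.3503]
tool_rot: [1.0, -0.0, 0.008, -0.005]
wrist_force: [0.1, 0.6, 2.2]
gripper_width: 0.503
```

```bash
cat > chk.py <<'E'
from h import *
import sys
np.set_printoptions(precision=3,suppress=True)
im=shot('top',sys.argv[1]); hsv=cv2.cvtColor(im['pixels'],cv2.COLOR_RGB2HSV)
b=cv2.inRange(hsv,(100,130,60),(120,255,255)); b=cv2.morphologyEx(b,cv2.MORPH_CLOSE,np.ones((9,9)))
n,l,st,c=cv2.connectedComponentsWithStats(b)
for i in range(1,n):
    if st[i,4]>80 and c[i][0]<550: print(st[i],p2w(im,*c[i],.125)[:2],p2w(im,*c[i],.10)[:2])
s=manip.sense();print(s['position'],s['tool_rot'],s['wrist_force'],s['gripper_width'])
E
python3 chk.py t8.png
```

```text
[403 162  25  21 415] [ 0.59  -0.324] [ 0.593 -0.329]
[169 167  20  21 288] [0.587 0.294] [0.59  0.303]
[359 208  24  22 387] [ 0.469 -0.206] [ 0.47  -0.209]
[403 210  26  21 412] [ 0.466 -0.322] [ 0.466 -0.327]
[184 276  26  23 358] [0.305 0.239] [0.302 0.246]
[0.599 0.318 0.346] [ 1.    -0.     0.005 -0.003] [-0.291 -0.71  -0.591] 0.49643730196239155
```

play_rows --slide '[[-0.001, 0.04, 0], [-0.001, 0.04, 0], [-0.001, 0.04, 0], [-0.001, 0.04, 0], [-0.001, 0.04, 0], [-0.001, 0.04, 0], [-0.001, 0.04, 0], [-0.001, 0.04, 0], [0, 0.04, 0], [0, 0.04, 0]]' --rot '[[0, 0, 0], [0, 0, 0], [0, 0, 0], [0, 0, 0], [0, 0, 0], [0, 0, 0], [0, 0, 0], [0, 0, 0], [0, 0, 0], [0, 0, 0]]' --grip '[0.5, 0.5, 0.5, 0.5, 0.5, 0.5, 0.5, 0.5, 0.5, 0.5]'

```text
clock: 22.33
position: [0.5889, -0.085, 0.3388]
tool_rot: [1.0, -0.0, -0.001, 0.0]
wrist_force: [0.8, -0.2, -0.1]
gripper_width: 0.501
```

play_rows --slide '[[0, 0.04, 0], [0, 0.04, 0], [0, 0.04, 0], [0, 0.04, 0], [0, 0.04, 0], [0, 0.03, 0], [0, 0.017, 0], [0, 0, 0], [0, 0, 0], [0, 0, 0]]' --rot '[[0, 0, 0], [0, 0, 0], [0, 0, 0], [0, 0, 0], [0, 0, 0], [0, 0, 0], [0, 0, 0], [0, 0, -0.1], [0, 0, 0], [0, 0, 0]]' --grip '[0.5, 0.5, 0.5, 0.5, 0.5, 0.5, 0.5, 0.5, 0.5, 0.5]'

```text
clock: 23.17
position: [0.5897, -0.3294, 0.3384]
tool_rot: [0.999, 0.049, -0.001, -0.001]
wrist_force: [0.0, -0.2, 0.3]
gripper_width: 0.498
```

Run:
```python
from h import *
np.set_printoptions(precision=4,suppress=True)
im=shot('wrist','w9.png'); s=manip.sense();print(s['position'],s['tool_rot'])
a=cv2.imread('pics/w9.png');cv2.imwrite('pics/w9c.png',a[120:400,120:520])
print(w2p(im,[.591,-.329,.157]))
```

```text
[ 0.59   -0.3287  0.3388] [ 0.9988  0.0496 -0.0003 -0.0008]
[319.2162 201.9505]
```

View pics/w9c.png

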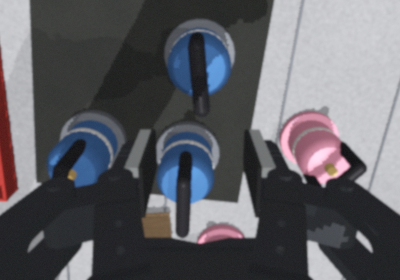

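The bar is at full-image (316,158)–(322,228), about 6 mm ahead and 0.07 rad off. I'll correct that and grasp.

play_rows --slide '[[0.006, 0, 0], [0, 0, 0.03], [0, 0, 0.035], [0, 0, 0.035], [0, 0, 0.018], [0, 0, 0.01], [0, 0, 0], [0, 0, 0]]' --rot '[[0, 0, -0.07], [0, 0, 0], [0, 0, 0], [0, 0, 0], [0, 0, 0], [0, 0, 0], [0, 0, 0], [0, 0, 0]]' --grip '[0.5, 0.5, 0.5, 0.5, 0.5, 0.5, 0.5, 0.5]'

```text
clock: 23.88
position: [0.5965, -0.3286, 0.2122]
tool_rot: [0.996, 0.085, 0.0, 0.0]
wrist_force: [0.3, -0.7, 0.1]
gripper_width: 0.498
```

play_rows --slide '[[0, 0, 0], [0, 0, 0], [0, 0, 0], [0, 0, 0], [0, 0, 0], [0, 0, 0], [0, 0, 0], [0, 0, 0]]' --rot '[[0, 0, 0], [0, 0, 0], [0, 0, 0], [0, 0, 0], [0, 0, 0], [0, 0, 0], [0, 0, 0], [0, 0, 0]]' --grip '[0, 0, 0, 0, 0, 0, 0, 0]'

```text
clock: 24.55
position: [0.5971, -0.3286, 0.2138]
tool_rot: [0.996, 0.085, 0.002, 0.0]
wrist_force: [-0.1, 3.7, 5.8]
gripper_width: 0.138
```

play_rows --slide '[[0, 0, -0.005], [0, 0, -0.01], [0, 0, -0.015], [0, 0, -0.02], [0, 0, -0.025], [0, 0, -0.025], [0, 0, -0.025], [0, 0, -0.02], [0, 0, -0.005], [0, 0, 0]]' --rot '[[0, 0, 0], [0, 0, 0], [0, 0, 0], [0, 0, 0], [0, 0, 0], [0, 0, 0], [0, 0, 0], [0, 0, 0], [0, 0, 0], [0, 0, 0]]' --grip '[0, 0, 0, 0, 0, 0, 0, 0, 0, 0]'

```text
clock: 25.38
position: [0.5962, -0.3299, 0.3629]
tool_rot: [0.996, 0.084, 0.001, 0.001]
wrist_force: [0.3, -0.1, -5.6]
gripper_width: 0.137
```

play_rows --slide '[[0, 0, 0], [0, 0, 0], [0.002, -0.02, 0], [0.002, -0.034, 0], [0.002, -0.036, 0], [0.002, -0.036, 0], [0.002, -0.036, 0], [0.002, -0.036, 0], [0.002, -0.036, 0], [0.001, -0.036, 0]]' --rot '[[0, 0, 0.085], [0, 0, 0.085], [0, 0, 0], [0, 0, 0], [0, 0, 0], [0, 0, 0], [0, 0, 0], [0, 0, 0], [0, 0, 0], [0, 0, 0]]' --grip '[0, 0, 0, 0, 0, 0, 0, 0, 0, 0]'

```text
clock: 26.22
position: [0.6098, -0.0578, 0.3584]
tool_rot: [1.0, -0.0, -0.003, 0.0]
wrist_force: [1.0, 1.0, -5.2]
gripper_width: 0.139
```

play_rows --slide '[[0, -0.036, 0], [0, -0.036, 0], [0, -0.036, 0], [0, -0.036, 0], [0, -0.036, 0], [0, -0.032, 0], [0, -0.02, 0], [0, -0.01, 0], [0, -0.007, 0], [0, 0, 0]]' --rot '[[0, 0, 0], [0, 0, 0], [0, 0, 0], [0, 0, 0], [0, 0, 0], [0, 0, 0], [0, 0, 0], [0, 0, 0], [0, 0, 0], [0, 0, 0]]' --grip '[0, 0, 0, 0, 0, 0, 0, 0, 0, 0]'

```text
clock: 27.05
position: [0.6105, 0.1901, 0.3596]
tool_rot: [1.0, 0.0, -0.001, 0.001]
wrist_force: [-0.3, -0.3, -5.7]
gripper_width: 0.139
```

play_rows --slide '[[0, 0, 0], [0, 0, 0.02], [0, 0, 0.035], [0, 0, 0.035], [0, 0, 0.035], [0, 0, 0.02], [0, 0, 0.01], [0, 0, 0.007], [0, 0, 0.005], [0, 0, 0]]' --rot '[[0, 0, 0], [0, 0, 0], [0, 0, 0], [0, 0, 0], [0, 0, 0], [0, 0, 0], [0, 0, 0], [0, 0, 0], [0, 0, 0], [0, 0, 0]]' --grip '[0, 0, 0, 0, 0, 0, 0, 0, 0, 0]'

```text
clock: 27.88
position: [0.6117, 0.189, 0.195]
tool_rot: [1.0, -0.001, 0.001, 0.0]
wrist_force: [0.3, -0.4, -5.7]
gripper_width: 0.135
```

play_rows --slide '[[0, 0, 0.003], [0, 0, 0.002], [0, 0, 0.001], [0, 0, 0.001], [0, 0, 0.001], [0, 0, 0], [0, 0, 0]]' --rot '[[0, 0, 0], [0, 0, 0], [0, 0, 0], [0, 0, 0], [0, 0, 0], [0, 0, 0], [0, 0, 0]]' --grip '[0, 0, 0, 0, 0, 0, 0]'

```text
clock: 28.47
position: [0.6117, 0.1912, 0.1887]
tool_rot: [1.0, 0.0, 0.002, -0.001]
wrist_force: [-1.5, 1.3, 5.9]
gripper_width: 0.137
```

Set down (positive load). Releasing and rising.

play_rows --slide '[[0, 0, 0], [0, 0, 0], [0, 0, 0], [0, 0, 0], [0, 0, -0.01], [0, 0, -0.03], [0, 0, -0.04], [0, 0, -0.04], [0, 0, -0.03], [0, 0, 0]]' --rot '[[0, 0, 0], [0, 0, 0], [0, 0, 0], [0, 0, 0], [0, 0, 0], [0, 0, 0], [0, 0, 0], [0, 0, 0], [0, 0, 0], [0, 0, 0]]' --grip '[0.25, 0.5, 0.5, 0.5, 0.5, 0.5, 0.5, 0.5, 0.5, 0.5]'

```text
clock: 29.3
position: [0.6135, 0.1909, 0.3461]
tool_rot: [1.0, -0.0, 0.008, -0.003]
wrist_force: [-0.3, -0.0, 0.4]
gripper_width: 0.502
```

```bash
python3 chk.py t10.png
```

```text
[210 161  23  21 327] [0.6   0.177] [0.603 0.183]
[171 167  19  20 222] [0.588 0.289] [0.591 0.298]
[359 208  24  22 384] [ 0.469 -0.206] [ 0.469 -0.209]
[403 210  26  21 414] [ 0.466 -0.322] [ 0.466 -0.327]
[0.613 0.191 0.342] [ 1.    -0.     0.005 -0.002] [-0.968  0.6   -0.355] 0.5000327163463208
```

play_rows --slide '[[-0.0128, 0.0364, 0], [-0.0128, 0.0364, 0], [-0.0128, 0.0364, 0], [-0.0128, 0.0364, 0], [-0.0128, 0.0364, 0], [-0.0128, 0.0364, 0], [-0.0128, 0.0364, 0], [-0.0128, 0.0364, 0], [-0.0128, 0.0364, 0], [-0.0128, 0.0364, 0]]' --rot '[[0, 0, 0], [0, 0, 0], [0, 0, 0], [0, 0, 0], [0, 0, 0], [0, 0, 0], [0, 0, 0], [0, 0, 0], [0, 0, 0], [0, 0, 0]]' --grip '[0.5, 0.5, 0.5, 0.5, 0.5, 0.5, 0.5, 0.5, 0.5, 0.5]'

```text
clock: 30.18
position: [0.4812, -0.1758, 0.3356]
tool_rot: [1.0, -0.0, -0.001, -0.0]
wrist_force: [0.2, -0.3, 0.1]
gripper_width: 0.503
```

play_rows --slide '[[-0.008, 0.023, 0], [-0.005, 0.013, 0], [0, 0, 0], [0, 0, 0], [0, 0, 0.02], [0, 0, 0.02], [0, 0, 0], [0, 0, 0], [0, 0, 0]]' --rot '[[0, 0, 0], [0, 0, 0], [0, 0, 0.07], [0, 0, 0.07], [0, 0, 0], [0, 0, 0], [0, 0, 0], [0, 0, 0], [0, 0, 0]]' --grip '[0.5, 0.5, 0.5, 0.5, 0.5, 0.5, 0.5, 0.5, 0.5]'

```text
clock: 30.93
position: [0.47, -0.2103, 0.2968]
tool_rot: [0.998, -0.07, 0.0, 0.0]
wrist_force: [0.4, -0.0, -0.4]
gripper_width: 0.499
```

Run:
```python
from h import *
np.set_printoptions(precision=4,suppress=True)
im=shot('wrist','w11.png'); s=manip.sense();print(s['position'],s['tool_rot'])
a=cv2.imread('pics/w11.png');cv2.imwrite('pics/w11c.png',a[120:400,120:520])
print(w2p(im,[.472,-.2095,.157]),w2p(im,[.500,-.2134,.157]),w2p(im,[.444,-.2056,.157]))
```

```text
[ 0.4703 -0.2104  0.2974] [ 0.9975 -0.07    0.0008  0.0003]
[317.7521 218.2537] [317.5784 178.4721] [317.9135 255.2106]
```

View pics/w11c.png

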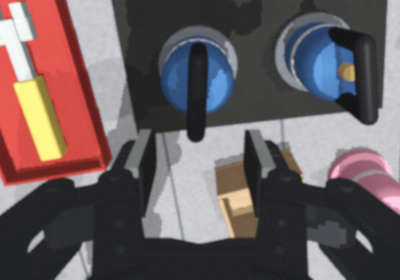

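Bar at full-image (320,165)–(315,257), with a small correction needed; grasping.

play_rows --slide '[[0.005, 0, 0], [0, 0, 0.03], [0, 0, 0.03], [0, 0, 0.016], [0, 0, 0.01], [0, 0, 0], [0, 0, 0]]' --rot '[[0, 0, 0.04], [0, 0, 0], [0, 0, 0], [0, 0, 0], [0, 0, 0], [0, 0, 0], [0, 0, 0]]' --grip '[0.5, 0.5, 0.5, 0.5, 0.5, 0.5, 0.5]'

```text
clock: 31.57
position: [0.4755, -0.2112, 0.2113]
tool_rot: [0.996, -0.09, 0.001, 0.0]
wrist_force: [0.2, 0.2, 0.4]
gripper_width: 0.503
```

play_rows --slide '[[0, 0, 0], [0, 0, 0], [0, 0, 0], [0, 0, 0], [0, 0, 0], [0, 0, 0], [0, 0, 0], [0, 0, 0]]' --rot '[[0, 0, 0], [0, 0, 0], [0, 0, 0], [0, 0, 0], [0, 0, 0], [0, 0, 0], [0, 0, 0], [0, 0, 0]]' --grip '[0, 0, 0, 0, 0, 0, 0, 0]'

```text
clock: 32.23
position: [0.4761, -0.2105, 0.212]
tool_rot: [0.996, -0.09, 0.002, 0.0]
wrist_force: [0.8, 2.0, 5.9]
gripper_width: 0.137
```

play_rows --slide '[[0, 0, -0.005], [0, 0, -0.01], [0, 0, -0.015], [0, 0, -0.02], [0, 0, -0.025], [0, 0, -0.025], [0, 0, -0.025], [0, 0, -0.02], [0, 0, -0.005], [0, 0, 0]]' --rot '[[0, 0, 0], [0, 0, 0], [0, 0, 0], [0, 0, 0], [0, 0, 0], [0, 0, 0], [0, 0, 0], [0, 0, 0], [0, 0, 0], [0, 0, 0]]' --grip '[0, 0, 0, 0, 0, 0, 0, 0, 0, 0]'

```text
clock: 33.07
position: [0.4751, -0.2115, 0.3617]
tool_rot: [0.996, -0.09, 0.001, 0.001]
wrist_force: [-0.9, -0.1, -4.1]
gripper_width: 0.14
```

play_rows --slide '[[0, 0, 0], [0, 0, 0], [-0.001, -0.02, 0], [-0.001, -0.034, 0], [-0.001, -0.036, 0], [-0.001, -0.036, 0], [-0.001, -0.036, 0], [-0.001, -0.036, 0], [-0.001, -0.036, 0], [0, -0.036, 0]]' --rot '[[0, 0, -0.09], [0, 0, -0.09], [0, 0, 0], [0, 0, 0], [0, 0, 0], [0, 0, 0], [0, 0, 0], [0, 0, 0], [0, 0, 0], [0, 0, 0]]' --grip '[0, 0, 0, 0, 0, 0, 0, 0, 0, 0]'

```text
clock: 33.9
position: [0.4662, 0.0602, 0.3581]
tool_rot: [1.0, -0.0, -0.002, 0.001]
wrist_force: [1.1, -0.6, -4.0]
gripper_width: 0.134
```

play_rows --slide '[[0, -0.036, 0], [0, -0.036, 0], [0, -0.036, 0], [0, -0.036, 0], [0, -0.036, 0], [0, -0.03, 0], [0, -0.02, 0], [0, -0.01, 0], [0, -0.006, 0], [0, 0, 0]]' --rot '[[0, 0, 0], [0, 0, 0], [0, 0, 0], [0, 0, 0], [0, 0, 0], [0, 0, 0], [0, 0, 0], [0, 0, 0], [0, 0, 0], [0, 0, 0]]' --grip '[0, 0, 0, 0, 0, 0, 0, 0, 0, 0]'

```text
clock: 34.73
position: [0.4675, 0.305, 0.3588]
tool_rot: [1.0, 0.0, -0.001, 0.001]
wrist_force: [0.0, 0.4, -3.0]
gripper_width: 0.138
```

play_rows --slide '[[0, 0, 0], [0, 0, 0.02], [0, 0, 0.035], [0, 0, 0.035], [0, 0, 0.035], [0, 0, 0.02], [0, 0, 0.01], [0, 0, 0.007], [0, 0, 0.005], [0, 0, 0]]' --rot '[[0, 0, 0], [0, 0, 0], [0, 0, 0], [0, 0, 0], [0, 0, 0], [0, 0, 0], [0, 0, 0], [0, 0, 0], [0, 0, 0], [0, 0, 0]]' --grip '[0, 0, 0, 0, 0, 0, 0, 0, 0, 0]'

```text
clock: 35.57
position: [0.4686, 0.3047, 0.1939]
tool_rot: [1.0, -0.001, 0.001, -0.0]
wrist_force: [-0.2, -0.6, -3.2]
gripper_width: 0.139
```

play_rows --slide '[[0, 0, 0.003], [0, 0, 0.002], [0, 0, 0.001], [0, 0, 0.0005], [0, 0, 0], [0, 0, 0]]' --rot '[[0, 0, 0], [0, 0, 0], [0, 0, 0], [0, 0, 0], [0, 0, 0], [0, 0, 0]]' --grip '[0, 0, 0, 0, 0, 0]'

```text
clock: 36.07
position: [0.4681, 0.3055, 0.1874]
tool_rot: [1.0, 0.0, 0.0, -0.0]
wrist_force: [0.7, -0.0, -2.4]
gripper_width: 0.138
```

play_rows --slide '[[0, 0, 0.001], [0, 0, 0.0005], [0, 0, 0], [0, 0, 0]]' --rot '[[0, 0, 0], [0, 0, 0], [0, 0, 0], [0, 0, 0]]' --grip '[0, 0, 0, 0]'

```text
clock: 36.4
position: [0.4683, 0.3065, 0.1869]
tool_rot: [1.0, 0.0, 0.001, -0.001]
wrist_force: [-0.9, 1.5, 5.9]
gripper_width: 0.138
```

play_rows --slide '[[0, 0, 0], [0, 0, 0], [0, 0, 0], [0, 0, 0], [0, 0, -0.01], [0, 0, -0.03], [0, 0, -0.04], [0, 0, -0.04], [0, 0, -0.03], [0, 0, 0]]' --rot '[[0, 0, 0], [0, 0, 0], [0, 0, 0], [0, 0, 0], [0, 0, 0], [0, 0, 0], [0, 0, 0], [0, 0, 0], [0, 0, 0], [0, 0, 0]]' --grip '[0.25, 0.5, 0.5, 0.5, 0.5, 0.5, 0.5, 0.5, 0.5, 0.5]'

```text
clock: 37.23
position: [0.47, 0.3073, 0.344]
tool_rot: [1.0, -0.0, 0.006, -0.004]
wrist_force: [0.6, 0.5, 1.0]
gripper_width: 0.501
```

```bash
python3 chk.py t12.png
```

```text
[210 161  22  21 324] [0.601 0.176] [0.604 0.183]
[169 167  21  21 312] [0.586 0.292] [0.589 0.301]
[404 210  25  21 417] [ 0.466 -0.322] [ 0.466 -0.327]
[168 214  26  21 301] [0.462 0.283] [0.462 0.292]
[184 276  26  23 360] [0.305 0.239] [0.302 0.247]
[0.469 0.307 0.341] [ 1.    -0.     0.004 -0.003] [-0.356 -0.43   0.271] 0.49770730305570404
```

play_rows --slide '[[0, 0.04, 0], [0, 0.04, 0], [0, 0.04, 0], [0, 0.04, 0], [0, 0.04, 0], [0, 0.04, 0], [0, 0.04, 0], [0, 0.04, 0], [0, 0.04, 0], [0, 0.04, 0]]' --rot '[[0, 0, 0], [0, 0, 0], [0, 0, 0], [0, 0, 0], [0, 0, 0], [0, 0, 0], [0, 0, 0], [0, 0, 0], [0, 0, 0], [0, 0, 0]]' --grip '[0.5, 0.5, 0.5, 0.5, 0.5, 0.5, 0.5, 0.5, 0.5, 0.5]'

```text
clock: 38.12
position: [0.4667, -0.0969, 0.3347]
tool_rot: [1.0, -0.0, -0.001, -0.0]
wrist_force: [0.5, 0.0, -0.7]
gripper_width: 0.499
```

play_rows --slide '[[0.002, 0.04, 0], [0, 0.04, 0], [0, 0.04, 0], [0, 0.04, 0], [0, 0.04, 0], [0, 0.032, 0], [0, 0, 0.02], [0, 0, 0.02], [0, 0, 0], [0, 0, 0]]' --rot '[[0, 0, 0], [0, 0, 0], [0, 0, 0], [0, 0, 0], [0, 0, 0], [0, 0, 0], [0, 0, -0.08], [0, 0, 0], [0, 0, 0], [0, 0, 0]]' --grip '[0.5, 0.5, 0.5, 0.5, 0.5, 0.5, 0.5, 0.5, 0.5, 0.5]'

```text
clock: 38.95
position: [0.4688, -0.3261, 0.2936]
tool_rot: [0.999, 0.04, -0.002, -0.002]
wrist_force: [0.8, 0.1, 1.0]
gripper_width: 0.501
```

Run:
```python
from h import *
np.set_printoptions(precision=4,suppress=True)
im=shot('wrist','w13.png'); s=manip.sense();print(s['position'],s['tool_rot'])
a=cv2.imread('pics/w13.png');cv2.imwrite('pics/w13c.png',a[120:400,120:520])
print(w2p(im,[s['position'][0],s['position'][1],.157]))
```

```text
[ 0.4697 -0.3264  0.2952] [ 0.9992  0.0402 -0.0006 -0.0005]
[320.0863 220.3846]
```

View pics/w13c.png

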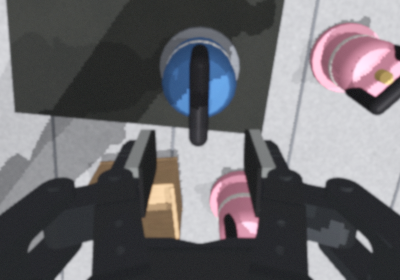

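Bar at full-image (320,167)–(318,262), aligned; shifting +4 mm and grasping.

play_rows --slide '[[0.004, 0, 0], [0, 0, 0.03], [0, 0, 0.03], [0, 0, 0.014], [0, 0, 0.01], [0, 0, 0], [0, 0, 0]]' --rot '[[0, 0, 0], [0, 0, 0], [0, 0, 0], [0, 0, 0], [0, 0, 0], [0, 0, 0], [0, 0, 0]]' --grip '[0.5, 0.5, 0.5, 0.5, 0.5, 0.5, 0.5]'

```text
clock: 39.58
position: [0.4746, -0.3267, 0.2125]
tool_rot: [0.999, 0.04, 0.001, 0.001]
wrist_force: [0.0, 0.5, 0.0]
gripper_width: 0.506
```

play_rows --slide '[[0, 0, 0], [0, 0, 0], [0, 0, 0], [0, 0, 0], [0, 0, 0], [0, 0, 0], [0, 0, 0], [0, 0, 0]]' --rot '[[0, 0, 0], [0, 0, 0], [0, 0, 0], [0, 0, 0], [0, 0, 0], [0, 0, 0], [0, 0, 0], [0, 0, 0]]' --grip '[0, 0, 0, 0, 0, 0, 0, 0]'

```text
clock: 40.25
position: [0.4747, -0.3262, 0.2131]
tool_rot: [0.999, 0.04, 0.001, 0.0]
wrist_force: [0.0, 2.3, 6.8]
gripper_width: 0.134
```

play_rows --slide '[[0, 0, -0.005], [0, 0, -0.01], [0, 0, -0.015], [0, 0, -0.02], [0, 0, -0.025], [0, 0, -0.025], [0, 0, -0.025], [0, 0, -0.02], [0, 0, -0.005], [0, 0, 0]]' --rot '[[0, 0, 0], [0, 0, 0], [0, 0, 0], [0, 0, 0], [0, 0, 0], [0, 0, 0], [0, 0, 0], [0, 0, 0], [0, 0, 0], [0, 0, 0]]' --grip '[0, 0, 0, 0, 0, 0, 0, 0, 0, 0]'

```text
clock: 41.08
position: [0.4741, -0.3272, 0.3629]
tool_rot: [0.999, 0.04, 0.001, 0.001]
wrist_force: [-0.7, 0.1, -4.7]
gripper_width: 0.137
```

play_rows --slide '[[0, 0, 0], [0.001, -0.02, 0], [0.001, -0.036, 0], [0.001, -0.036, 0], [0.001, -0.036, 0], [0.001, -0.036, 0], [0.001, -0.036, 0], [0.001, -0.036, 0], [0.001, -0.036, 0], [0, -0.036, 0]]' --rot '[[0, 0, 0.08], [0, 0, 0], [0, 0, 0], [0, 0, 0], [0, 0, 0], [0, 0, 0], [0, 0, 0], [0, 0, 0], [0, 0, 0], [0, 0, 0]]' --grip '[0, 0, 0, 0, 0, 0, 0, 0, 0, 0]'

```text
clock: 41.92
position: [0.4806, -0.0172, 0.3591]
tool_rot: [1.0, -0.0, -0.002, 0.0]
wrist_force: [1.0, -0.2, -4.8]
gripper_width: 0.138
```

play_rows --slide '[[0, -0.036, 0], [0, -0.036, 0], [0, -0.036, 0], [0, -0.036, 0], [0, -0.025, 0], [0, -0.015, 0], [0, -0.01, 0], [0, 0, 0], [0, 0, 0]]' --rot '[[0, 0, 0], [0, 0, 0], [0, 0, 0], [0, 0, 0], [0, 0, 0], [0, 0, 0], [0, 0, 0], [0, 0, 0], [0, 0, 0]]' --grip '[0, 0, 0, 0, 0, 0, 0, 0, 0]'

```text
clock: 42.67
position: [0.4816, 0.1743, 0.36]
tool_rot: [1.0, -0.0, -0.001, 0.001]
wrist_force: [0.8, -0.7, -4.4]
gripper_width: 0.142
```

play_rows --slide '[[0, 0, 0], [0, 0, 0.02], [0, 0, 0.035], [0, 0, 0.035], [0, 0, 0.035], [0, 0, 0.02], [0, 0, 0.01], [0, 0, 0.007], [0, 0, 0.005], [0, 0, 0]]' --rot '[[0, 0, 0], [0, 0, 0], [0, 0, 0], [0, 0, 0], [0, 0, 0], [0, 0, 0], [0, 0, 0], [0, 0, 0], [0, 0, 0], [0, 0, 0]]' --grip '[0, 0, 0, 0, 0, 0, 0, 0, 0, 0]'

```text
clock: 43.5
position: [0.4826, 0.175, 0.1948]
tool_rot: [1.0, -0.001, 0.001, -0.0]
wrist_force: [0.6, -0.2, -5.1]
gripper_width: 0.136
```

play_rows --slide '[[0, 0, 0.003], [0, 0, 0.002], [0, 0, 0.001], [0, 0, 0.0005], [0, 0, 0], [0, 0, 0]]' --rot '[[0, 0, 0], [0, 0, 0], [0, 0, 0], [0, 0, 0], [0, 0, 0], [0, 0, 0]]' --grip '[0, 0, 0, 0, 0, 0]'

```text
clock: 44.0
position: [0.4823, 0.1757, 0.1885]
tool_rot: [1.0, 0.0, 0.001, -0.0]
wrist_force: [0.9, -0.4, -2.6]
gripper_width: 0.135
```

play_rows --slide '[[0, 0, 0.001], [0, 0, 0], [0, 0, 0]]' --rot '[[0, 0, 0], [0, 0, 0], [0, 0, 0]]' --grip '[0, 0, 0]'

```text
clock: 44.25
position: [0.4826, 0.1766, 0.1882]
tool_rot: [1.0, 0.0, 0.001, -0.001]
wrist_force: [0.1, 1.3, 4.7]
gripper_width: 0.139
```

play_rows --slide '[[0, 0, 0], [0, 0, 0], [0, 0, 0], [0, 0, 0], [0, 0, -0.01], [0, 0, -0.03], [0, 0, -0.04], [0, 0, -0.04], [0, 0, -0.03], [0, 0, 0]]' --rot '[[0, 0, 0], [0, 0, 0], [0, 0, 0], [0, 0, 0], [0, 0, 0], [0, 0, 0], [0, 0, 0], [0, 0, 0], [0, 0, 0], [0, 0, 0]]' --grip '[0.25, 0.5, 0.5, 0.5, 0.5, 0.5, 0.5, 0.5, 0.5, 0.5]'

```text
clock: 45.08
position: [0.4846, 0.177, 0.3452]
tool_rot: [1.0, -0.0, 0.007, -0.003]
wrist_force: [0.6, 0.2, -0.2]
gripper_width: 0.504
```

play_rows --slide '[[0, 0.03, 0], [0, 0.035, 0], [0.015, 0.035, 0], [0.03, 0.03, 0], [0.03, 0.02, 0], [0.03, 0.01, 0], [0.03, 0.01, 0], [0.03, 0.004, 0], [0, 0, 0], [0, 0, 0]]' --rot '[[0, 0, 0], [0, 0, 0], [0, 0, 0], [0, 0, 0], [0, 0, 0], [0, 0, 0], [0, 0, 0], [0, 0, 0], [0, 0, 0], [0, 0, 0]]' --grip '[0, 0, 0, 0, 0, 0, 0, 0, 0, 0]'

```text
clock: 45.92
position: [0.6469, 0.0013, 0.335]
tool_rot: [1.0, -0.001, -0.002, -0.0]
wrist_force: [-0.3, 0.1, 0.1]
gripper_width: 0.003
```

```bash
python3 chk.py t14.png
python3 - <<'E'
from h import *
shot('scene','s14.png');im=shot('wrist','w14.png')
t,s,w=[cv2.imread(f'pics/{n}14.png') for n in 'tsw']
cv2.imwrite('pics/m2.png',np.vstack([np.hstack([cv2.resize(t[85:310,150:500],(467,300)),w[50:350,150:483]]),np.hstack([cv2.resize(s[120:300,140:520],(633,300)),np.zeros((300,167,3),np.uint8)])]))
E
```

```text
[210 161  22  21 308] [0.601 0.177] [0.604 0.183]
[169 167  21  21 284] [0.588 0.294] [0.59  0.303]
[215 210  22  20 321] [0.474 0.164] [0.474 0.171]
[168 215  26  20 327] [0.462 0.281] [0.462 0.29 ]
[184 276  26  23 356] [0.305 0.239] [0.302 0.247]
[0.646 0.002 0.336] [ 1.     0.    -0.001 -0.   ] [-0.073  0.195 -0.698] 0.0005060801820699534
```

View pics/m2.png

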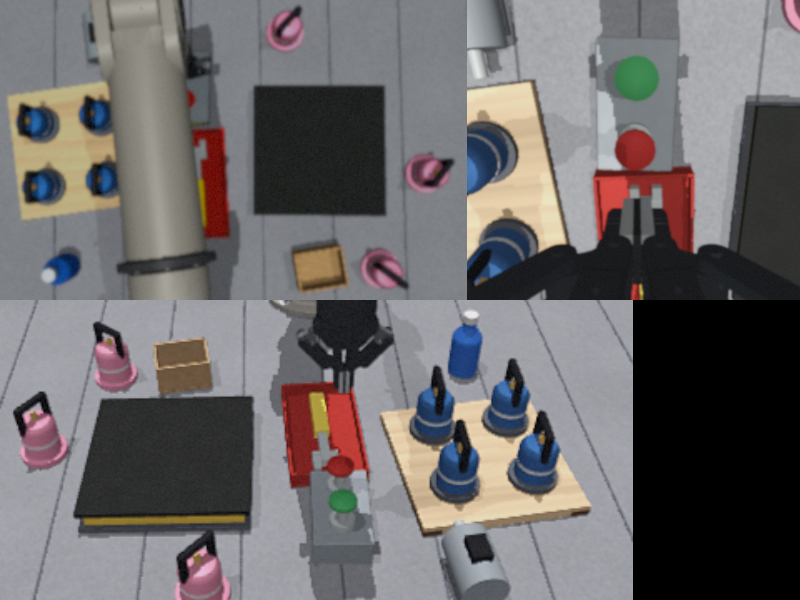

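All four tanks stand upright on the board, the spanner is in the box and the stand is empty. The green head is at (319,128) px in the wrist view, about 0.06 m ahead. Pressing it now.

play_rows --slide '[[0.03, -0.001, 0], [0.03, 0, 0], [0, 0, 0.035], [0, 0, 0.035], [0, 0, 0.03], [0, 0, 0.02], [0, 0, 0.015], [0, 0, 0.008], [0, 0, 0], [0, 0, 0]]' --rot '[[0, 0, 0], [0, 0, 0], [0, 0, 0], [0, 0, 0], [0, 0, 0], [0, 0, 0], [0, 0, 0], [0, 0, 0], [0, 0, 0], [0, 0, 0]]' --grip '[0, 0, 0, 0, 0, 0, 0, 0, 0, 0]'

```text
clock: 46.9
position: [0.7062, 0.0032, 0.1953]
tool_rot: [1.0, 0.0, 0.001, -0.0]
wrist_force: [-0.1, 0.1, 0.2]
gripper_width: -0.001
```

Run:
```python
from h import *
np.set_printoptions(precision=4,suppress=True)
im=shot('wrist','w15.png'); s=manip.sense();print(s['position'],s['wrist_force'])
cv2.imwrite('pics/w15c.png',cv2.imread('pics/w15.png')[100:400,170:470])
```

```text
[0.7068 0.0032 0.1961] [0.3102 0.2161 0.3071]
```

View pics/w15c.png

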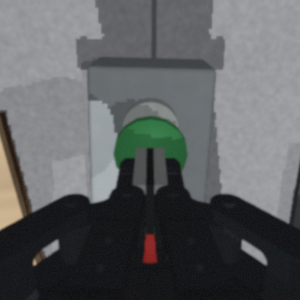

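The tips are over the middle of the green head (about (320,245) px). Pressing.

play_rows --slide '[[0, 0, 0.01], [0, 0, 0.008], [0, 0, 0.006], [0, 0, 0.006], [0, 0, 0.006], [0, 0, 0.004], [0, 0, 0.002], [0, 0, 0.001], [0, 0, 0], [0, 0, 0]]' --rot '[[0, 0, 0], [0, 0, 0], [0, 0, 0], [0, 0, 0], [0, 0, 0], [0, 0, 0], [0, 0, 0], [0, 0, 0], [0, 0, 0], [0, 0, 0]]' --grip '[0, 0, 0, 0, 0, 0, 0, 0, 0, 0]'

```text
clock: 47.78
position: [0.7078, 0.0031, 0.1555]
tool_rot: [1.0, -0.0, 0.003, -0.0]
wrist_force: [-2.8, 0.2, 15.0]
gripper_width: -0.003
```

play_rows --slide '[[0, 0, 0.001], [0, 0, 0.001], [0, 0, 0], [0, 0, 0], [0, 0, 0], [0, 0, 0]]' --rot '[[0, 0, 0], [0, 0, 0], [0, 0, 0], [0, 0, 0], [0, 0, 0], [0, 0, 0]]' --grip '[0, 0, 0, 0, 0, 0]'

```text
clock: 48.28
position: [0.7078, 0.0031, 0.1554]
tool_rot: [1.0, -0.0, 0.003, -0.0]
wrist_force: [-5.4, -1.1, 20.0]
gripper_width: 0.001
```

At its stop (20 N, no further travel). Releasing and retreating.

play_rows --slide '[[0, 0, -0.015], [0, 0, -0.03], [0, 0, -0.035], [0, 0, -0.035], [0, 0, -0.035], [-0.02, 0, -0.02], [-0.03, 0, 0], [-0.03, 0, 0], [0, 0, 0], [0, 0, 0]]' --rot '[[0, 0, 0], [0, 0, 0], [0, 0, 0], [0, 0, 0], [0, 0, 0], [0, 0, 0], [0, 0, 0], [0, 0, 0], [0, 0, 0], [0, 0, 0]]' --grip '[0, 0, 0, 0, 0, 0, 0, 0, 0, 0]'

```text
clock: 49.12
position: [0.6241, 0.0029, 0.318]
tool_rot: [1.0, 0.0, -0.002, 0.0]
wrist_force: [-0.0, -0.0, 0.1]
gripper_width: 0.003
```

```bash
python3 chk.py t16.png
python3 - <<'E'
from h import *
shot('scene','s16.png');cv2.imwrite('pics/s16c.png',cv2.resize(cv2.imread('pics/s16.png')[120:320,140:520],(760,400)))
E
```

```text
[210 161  22  21 310] [0.601 0.178] [0.604 0.184]
[169 167  21  21 296] [0.587 0.293] [0.59  0.303]
[215 210  21  20 309] [0.474 0.165] [0.474 0.171]
[168 214  26  21 321] [0.462 0.281] [0.462 0.29 ]
[184 276  25  22 353] [0.306 0.239] [0.302 0.247]
[0.626 0.003 0.318] [ 1. -0. -0.  0.] [-0.018 -0.145 -0.23 ] -0.0024383049488930775
```

View pics/s16c.png

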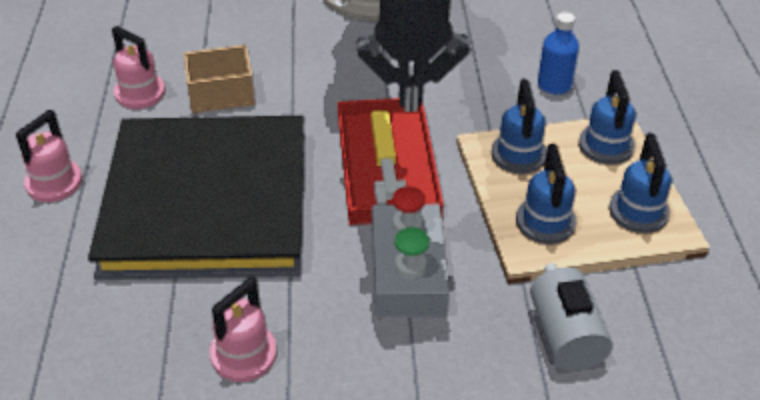

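The final view shows both plungers up, four tanks upright on the board, the spanner in the box, and the bystanders and pink tanks where they were. Handing in.

```bash
python3 -c "
from bench import manip
print(manip.sign_off())"
```

```text
the job is handed in; nothing more can be done
None
```

The job is done in the order asked and handed in at about 49 s on the robot's clock. `sign_off` gave no verdict.

- **Red plunger:** pressed to its stop and held for about half a second. The force rose to 28 N with no further travel.
- **Spanner:** taken off the board and laid flat in the red tool box.
- **Tanks:** all four blue tanks were lifted by their handles and set upright on the board. I lowered each one until the wrist showed contact, at 6 N or less, before letting go.
- **Green plunger:** pressed to its stop at 20 N, held for about half a second, then released. It came back up.

The last scene view shows the stand empty, both plungers up and the spanner in the box. The oil bottle, carton, motor and pink tanks are where they were. The gripper was empty, at 0.32 m, touching nothing. None of the checks failed, and I noticed none of the tanks or the spanner being knocked aside.

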